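Set out the clay village group

ROBOT

A 6-joint arm with a two-finger parallel gripper is mounted at the origin on the work surface. World frame = base frame: x ahead of the robot, y to its left, z up, the work surface at z = 0. Lengths are in m, angles in rad, forces in N, time in s.
With the tool pointing down it reaches from about 0.3 to 0.875 m from the base axis. Payload 6.4 kg.
Tool frame: the origin (TCP) lies at the very end of the fingers, on their centre line; the grasp point (between the pads) lies 19 mm behind it; z points along the fingers, y is the line along which they close (so a half turn about z gives the same grasp; the last joint's range is limited). The gripper opens to 85 mm and grips with 20 to 120 N. Pads are 22 mm wide; open, the fingers measure 114 mm over their backs; the gripper's body (76 mm by 85 mm) begins 54 mm behind the grasp point. The pads swing forward as they close: fully open they stand 13 mm farther back than shut.
Start: joints at [0.98, 0.181, 1.607, -0, 1.354, -0.206], TCP at [0.216, 0.533, 0.231] pointing down, gripper open.
Joint ranges: [-2.99, 2.99], [-0.89, 2.07], [0.3, 2.58], [-1.14, 4.28], [0, 2.63], [-3.12, 3.12]. Speed limits (rad/s): [2.57, 2.57, 3.01, 3.14, 3.14, 3.14].

INTERFACE

Orientations are given as a unit quaternion [w, x, y, z].
In Python, from bench import ctrl, imaging, ticket gives the robot as it stands (ctrl), with the cameras (imaging) and the job (ticket).
- The arm moves only by the shell command python3 jog.py 'ROWS'. ROWS is a JSON list of rows, 1 to 10 of them, each of 7 numbers: dx, dy, dz in m, then a rotation vector rx, ry, rz in rad, then the opening from 0.0 (shut) to 1.0 (fully open); each row is the pose to reach, as a shift and turn from the pose commanded when the command began, along the tool's axes at that moment; what a row does not reach only later rows make up. A row lasts 1/8 s, in which the tool goes at most 0.0625 m and 0.188 rad, less where a joint would pass 70% of its speed; a pose out of reach is approached as far as the arm can. The fingers move at their own pace and stop on an object; the grip force is fixed at half the most. Time passes only in rows, so rows that do not move let the fingers close. It prints the time, the measured TCP pose, the force, the opening and the grip force at its end.
- ctrl.get_obs(): the state, without advancing time (a new reading comes with each control period).
- imaging.camera(name): name is "side" or "top"; returns the picture (480x640x3 uint8, blue, green, red); there is no depth.
- imaging.camera_params(name): a dict with "fovy" (degrees; the focal length in pixels is half the picture's height over the tangent of half this angle, whatever the lens; pixels are square), "cx", "cy" (the principal point, pixels), "dist" ([k1, k2, p1, p2, k3] as OpenCV has them; the pictures are not rectified), "view" (4x4, takes a point from world to camera coordinates). Camera axes: x right, y up, looking along -z (the intrinsics and any distortion apply to the point x, -y, -z); pixel columns grow to the right and rows downward; lengths in m; the calibration is good to about 2 mm. A picture is of the moment at which its call begins. camera_params takes no time and is no camera call.
- ticket.hand_in(): hands the job in; it is judged then, once.
The state is a dict: "time_s": time; "q": joint angles; "dq": joint speeds; "joint_efforts": joint torques, N m; "eef_pos": TCP position; "eef_rot": TCP orientation; "wrist_force": force on the tool from outside, world axes, zero at the start; "torque": the same for the moment, N m; "opening": opening from 0.0 (shut) to 1.0 (fully open); "grasp_force": force on a finger pad.
Only numpy, scipy, OpenCV 4.12 (cv2) and the standard library are available. Lean on these libraries where they do the work, as an engineer would, in place of code of your own. Each camera call takes 0.05 s, during which the arm holds its last target. There are 200 camera calls.

TASK

Set out the fired-clay village group: stand the water jar centrally on top of the tree stump and lay the lid, knob up, centrally on the jar; stand the buffalo on the table halfway between the stump and the well; and stand the hen on the mat in front of the grandmother, in the middle of the mat's bare half. Everything must end upright, let go and still; leave the tool cup, the steel bowl and the plaster mould where they are.

Things in the scene. Friction and masses are not known exactly. Their poses are not given: they have to be found in the camera images.
- stump: Clay tree stump, a squat round block 66 mm across at the foot, 60 mm at its flat ringed top, 40 mm high. Fixed to the table. Origin: centre of its underside, z up. Its +x axis points at the middle of the well, which always stands 220 mm away, centre to centre.
- well: Clay village well: a round open ring wall 64 mm across and 38 mm high, with two thin posts on the wall carrying a bar along its y, 72 mm long, top at 89 mm. Fixed to the table. Origin: centre of its underside, z up.
- grandmother: Clay figure of a seated grandmother on one half of a thin oblong clay mat. Mat 180 mm (x) by 90 mm (y), 6 mm thick, with lines along it; the figure is 68 mm wide and 107 mm high, takes up x from about 5 to 85 mm and faces the mat's bare half, towards -x. Fixed to the table. Origin: centre of the mat's underside, z up; the middle of the bare half is at x = -45 mm, y = 0, top at z = 6 mm.
- jar: Loose clay water jar, round, open at the top: foot 40 mm across, belly 56 mm across from 18 to 34 mm up, neck 40 mm at 50 mm, rim 44 mm across at 58 mm, its full height. About 120 g. Origin: centre of its underside, z up.
- lid: Loose clay jar lid: a flat disc 52 mm across and 6 mm thick with a plain round knob on top, 18 mm across and 22 mm tall (28 mm in all). Flat underside without a plug. Lies knob up at the start. About 50 g. Origin: centre of its underside, z up.
- buffalo: Loose clay buffalo standing on four legs, about 97 mm long. Barrel along x, 34 mm wide (y), its middle 37 mm up, back at 54 mm; head with horns towards -x, horns 57 mm across, 66 mm up and no farther back than x = -23 mm. Origin: on the underside of the feet, below the middle of the barrel, z up. About 120 g.
- hen: Loose clay hen on a round foot 36 mm across and 6 mm thick. Body along x, 28 mm wide (y), its middle 28 mm up, back at 42 mm; head towards -x, comb at 59 mm, tail towards +x. About 60 g. Origin: centre of its underside, z up.
- tool_cup: Bystander: greenish cup of modelling tools, 72 mm across, 85 mm high, tools up to 205 mm. Loose, to be left alone. Origin: centre of its underside, z up.
- steel_bowl: Bystander: empty steel bowl, 120 mm across, 50 mm high. Loose, to be left alone. Origin: centre of its underside, z up.
- plaster_mould: Bystander: round white plaster mould block, 86 mm across, 44 mm high. Loose, to be left alone. Origin: centre of its underside, z up.

How it is judged:
By the outcome, as a careful person would: the job done as asked, in the order asked, and still so for the second after the job is handed in, with the robot touching nothing.
It also fails if it takes over 115 s, if anything falls off the work surface, if the arm or the gripper's body presses on something with over 40 N, if the wrist force passes 120 N, or if a joint passes its speed limit or range.

## Working session

There is one attempt and no reset: what is moved stays moved. The work goes in short steps, Python scripts to look and compute and a shell command to move; the robot and the scene stay as the last step left them, time stands still between calls to the robot, and variables do not carry over. Pictures are saved under pics/ and viewed, at most 17 in all, crops included, and the job is handed in when it is done.

```bash
ls; mkdir -p pics
python3 - <<'E'
from bench import ctrl, imaging, ticket
import cv2
for n in("top","side"):
    cv2.imwrite(f"pics/{n}0.png",imaging.camera(n)); p=imaging.camera_params(n); print(n,p)
print(ctrl.get_obs())
E
```

```text
bench.py
jog.py
pics
top {'fovy': 48.45846121990776, 'cx': 310.81410506991017, 'cy': 248.86215656352365, 'dist': array([-0.15519425,  0.        ,  0.        ,  0.        ,  0.        ]), 'view': array([[ 0.02283653, -0.99928981,  0.02997293, -0.03558397],
       [ 0.98350445,  0.02783663,  0.17872918, -0.55033143],
       [-0.17943659,  0.02539695,  0.98344166, -1.29529459],
       [ 0.        ,  0.        ,  0.        ,  1.        ]])}
side {'fovy': 42.523333418190305, 'cx': 319.4860794102105, 'cy': 245.3767755355786, 'dist': array([0.00659157, 0.        , 0.        , 0.        , 0.        ]), 'view': array([[ 0.99330663, -0.11537588, -0.00550906, -0.55502852],
       [ 0.07172643,  0.5787257 ,  0.81236192, -0.04184977],
       [-0.09053874, -0.80731962,  0.58312757, -1.43440343],
       [ 0.        ,  0.        ,  0.        ,  1.        ]])}
{'time_s': 0.1, 'q': array([ 9.79682070e-01,  1.81474309e-01,  1.60791668e+00, -9.59785728e-06,
        1.35377999e+00, -2.06303205e-01]), 'dq': array([-0.00059863, -0.00082464, -0.00051155, -0.00062867, -0.00077196,
        0.00014665]), 'joint_efforts': array([ 2.12526006e-04, -4.45880091e+01, -3.52237952e+01, -3.56679720e-04,
        4.16492665e-03, -1.01334092e-05]), 'eef_pos': array([0.21555195, 0.5325342 , 0.23046579]), 'eef_rot': array([-3.02058029e-04,  1.91219506e-01,  9.81546982e-01, -7.29083367e-04]), 'wrist_force': array([ 0.31863854, -0.1852952 ,  0.21010963]), 'torque': array([-0.02345082,  0.00230153,  0.00688123]), 'grasp_force': 0.0, 'opening': 0.9990504906331875}
```

View pics/top0.png

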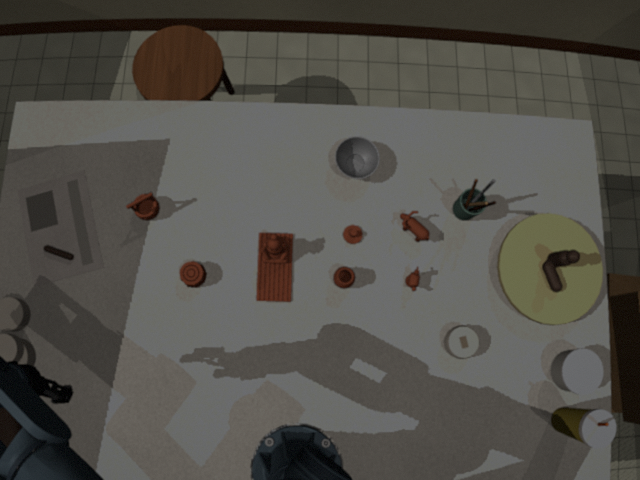

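View pics/side0.png

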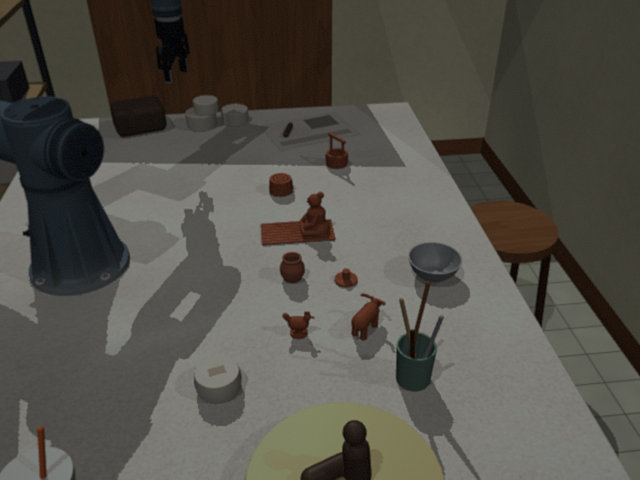

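The top view shows the stump at (192,273), well (145,206), mat (275,267), lid (353,233), jar (344,277), buffalo (414,226) and hen (414,279). The side view shows the same things; the buffalo's and hen's headings need a closer look.

```bash
cat > h.py <<'E'
import numpy as np, cv2
from bench import ctrl, imaging, ticket
P={n:imaging.camera_params(n) for n in("top","side")}
def K(n):
    p=P[n]; f=240/np.tan(np.radians(p["fovy"])/2)
    return np.array([[f,0,p["cx"]],[0,f,p["cy"]],[0,0,1]])
F=np.diag([1.,-1,-1])
def proj(n,X):
    V=P[n]["view"]; R=F@V[:3,:3]; t=F@V[:3,3]
    return cv2.projectPoints(np.array(X,float).reshape(-1,1,3),cv2.Rodrigues(R)[0],t,K(n),P[n]["dist"])[0].reshape(-1,2)
def ray(n,uv):
    V=P[n]["view"]; x,y=cv2.undistortPoints(np.array(uv,float).reshape(1,1,2),K(n),P[n]["dist"]).ravel()
    return -V[:3,:3].T@V[:3,3], V[:3,:3].T@np.array([x,-y,-1])
def onz(n,uv,z):
    o,d=ray(n,uv); return o+d*(z-o[2])/d[2]
def tri(a,b):
    (o1,d1),(o2,d2)=ray("top",a),ray("side",b)
    s=np.linalg.lstsq(np.c_[d1,-d2],o2-o1,rcond=None)[0]; p,q=o1+s[0]*d1,o2+s[1]*d2
    return (p+q)/2,np.linalg.norm(p-q)
def mask(im):
    h=cv2.cvtColor(im,cv2.COLOR_BGR2HSV)
    return (((h[...,0]<12)|(h[...,0]>174))&(h[...,1]>110)&(h[...,2]>25)).astype(np.uint8)
def blobs(n,im):
    N,l,s,c=cv2.connectedComponentsWithStats(mask(im))
    return [(s[i],c[i].round(1),(l==i)) for i in range(1,N) if s[i][4]>60]
def crop(im,x0,y0,x1,y1,k,name):
    c=cv2.resize(im[y0:y1,x0:x1],None,fx=k,fy=k,interpolation=cv2.INTER_CUBIC)
    cv2.imwrite(name,cv2.convertScaleAbs(c,alpha=1.7,beta=10))
E
python3 - <<'E'
from h import *
np.set_printoptions(precision=4,suppress=True)
I={n:cv2.imread(f"pics/{n}0.png") for n in("top","side")}
for n in I:
    for s,c,m in blobs(n,I[n]): print(n,s,c,onz(n,c,.03)[:2])
a=cv2.resize(I["top"][185:305,115:315],None,fx=4,fy=4,interpolation=2)
crop(I["top"],320,200,450,300,6,"pics/a.png"); crop(I["side"],240,240,400,350,5,"pics/b.png")
crop(I["top"],115,185,315,310,4,"pics/c.png"); crop(I["side"],240,120,370,250,4.5,"pics/d.png")
E
```

```text
top [126 193  33  27 530] [144.9 206.2] [0.6559 0.4149]
top [401 211  28  30 392] [414.6 226.9] [ 0.6207 -0.2919]
top [343 226  19  18 260] [352.5 234. ] [ 0.5968 -0.1288]
top [ 257  233   36   69 2258] [274.4 267. ] [0.5053 0.0695]
top [180 262  26  25 483] [192.  273.6] [0.4823 0.2787]
top [334 267  21  21 333] [343.8 277.1] [ 0.4841 -0.1076]
top [406 269  13  22 172] [412.7 279.5] [ 0.4823 -0.2853]
side [326 133  22  35 458] [336.1 154.4] [0.6555 0.4094]
side [270 174  23  22 446] [280.4 184.6] [0.4822 0.254 ]
side [ 261  192   74   53 1848] [300.7 226.6] [0.5182 0.0449]
side [553 241  14  16  72] [559.2 249.1] [ 1.0995 -0.1209]
side [281 253  23  30 544] [291.8 267.2] [ 0.4839 -0.1135]
side [335 269  22  18 277] [345.6 278.3] [ 0.5965 -0.167 ]
side [573 270  20  27 140] [582.9 283. ] [ 1.0968 -0.2446]
side [352 294  33  46 678] [366.  316.8] [ 0.6186 -0.2937]
side [283 312  28  27 412] [297.9 324.8] [ 0.4811 -0.3004]
side [617 333  23  25 148] [629.3 345.9] [ 1.0972 -0.4336]
side [ 37 427   9  52 282] [ 41.3 451.7] [ 0.0504 -0.5431]
```

View pics/a.png

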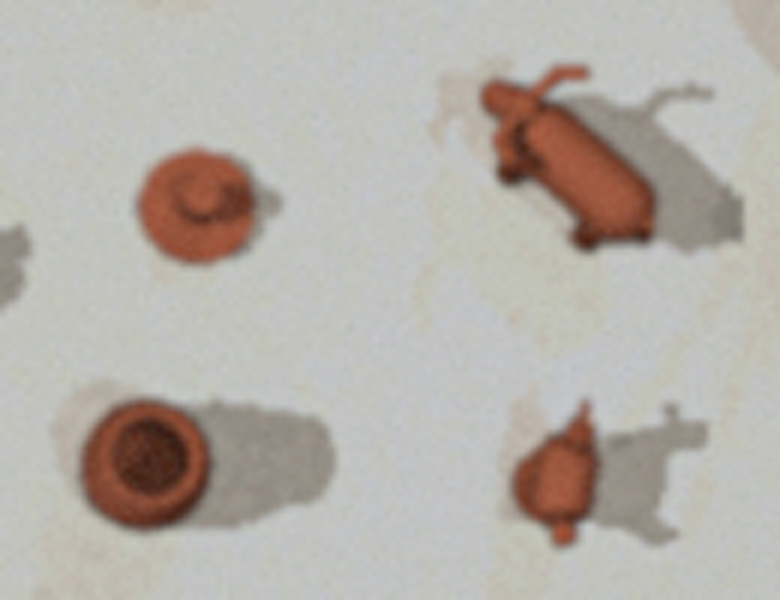

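View pics/b.png

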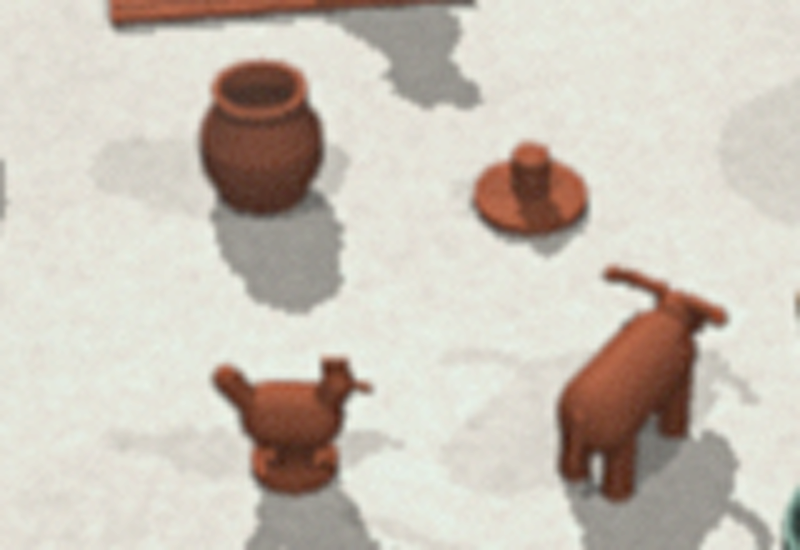

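View pics/c.png

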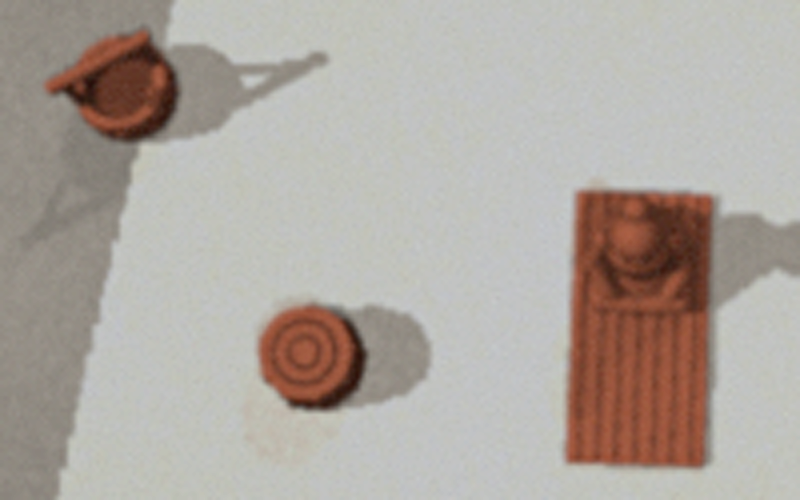

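View pics/d.png

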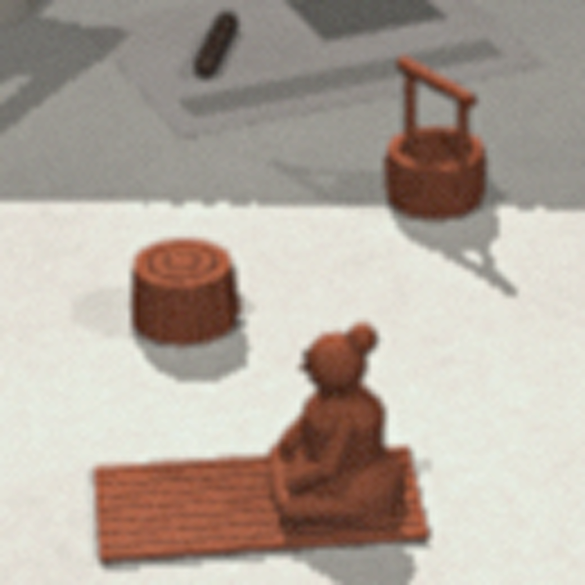

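The crops show:
- **Jar:** rim centre at crop a (152,455).
- **Lid:** knob at (201,193).
- **Buffalo:** heading up-left.
- **Hen:** head up, at (586,405).
- **Stump:** rings centred at c (305,351).
- **Well:** ring at c (125,88), with the bar above it.
- **Mat:** corners at c (577,191), (713,196), (704,466) and (567,462). The grandmother is at the far end.

Next I triangulate these.

Run:
```python
from h import *
np.set_printoptions(precision=4,suppress=True)
T=lambda o,k:(lambda x,y:(o[0]+(x+.5)/k-.5,o[1]+(y+.5)/k-.5))
a,b,c,d=T((320,200),6),T((240,240),5),T((115,185),4),T((240,120),4.5)
def t(n,p,q): print(n,*tri(p,q))
t("stumptop",c(305,351),d(183,263))
t("jar rim",a(152,455),b(259,89))
t("knob",a(201,193),b(530,151))
t("hen comb? beak",a(586,410),b(368,387)); t("hen tail",a(563,538),b(222,378))
t("well bar ends L",c(50,88),d(403,63));t("well bar R",c(146,37),d(472,100))
t("buff horn",a(583,72),b(720,318));t("horn2",a(512,172),b(610,272))
for n,p,q in(("m1",(577,191),(408,450)),("m2",(713,196),(427,540)),("m3",(704,466),(103,560)),("m4",(567,462),(95,470))): t(n,c(*p),d(*q))
# well ring, rim outer circle at z=.038 via side ellipse, feet
print("lid disc top",onz("top",a(197,206),.006),"side",onz("side",b(530,193),.006))
I={n:cv2.imread(f"pics/{n}0.png") for n in("top","side")}
print("well side rim",onz("side",d(436,156),.038),"top rim",onz("top",c(122,86),.038))
print("hen foot side",onz("side",b(295,466),.006))
print("buff feet side z0", [onz("side",b(*p),0) for p in((574,478),(619,498),(676,434))])
# barrel width profile
for n,c0 in(("top",(414.6,226.9)),("side",(366,316.8))):
    m=[m for s,c,m in blobs(n,I[n]) if np.hypot(*(c-c0))<3][0]; v,u=np.nonzero(m)
    X=np.array([onz(n,(x,y),.037)[:2] for x,y in zip(u,v)])
    for th in (np.radians([38,42,46,50])):
        h=np.array([np.cos(th),np.sin(th)]); l=np.array([-h[1],h[0]]); s,w=X@h,X@l
        print(n,round(np.degrees(th)),"len",s.min(),s.max())
        print([(round(e,3),round(w[k].min(),4),round(w[k].max(),4)) for e in np.arange(s.min(),s.max(),.012) if (k:=abs(s-e)<.003).any()])
```

```text
stumptop [0.4842 0.2807 0.0352] 0.0008418461106497523
jar rim [ 0.4848 -0.1083  0.0534] 0.0012360361985222807
knob [ 0.6029 -0.1308  0.025 ] 0.0018134236294743277
hen comb? beak [ 0.5115 -0.2947  0.042 ] 0.0014769126155136795
hen tail [ 0.4555 -0.2839  0.0435] 0.0003866826303524319
well bar ends L [0.6402 0.4458 0.0803] 0.0013285751274972946
well bar R [0.6758 0.3866 0.0802] 0.0004702467257867082
buff horn [ 0.6538 -0.2912  0.0603] 0.000970729212324961
horn2 [ 0.6119 -0.2598  0.061 ] 0.005265621065436383
m1 [ 0.6004  0.1149 -0.0019] 0.0008063559014267025
m2 [ 0.5993  0.0253 -0.0019] 0.0012812266238761446
m3 [ 0.4225  0.0261 -0.0005] 0.0007574711481751006
m4 [ 0.4221  0.1143 -0.0005] 0.0003180374322390659
lid disc top [ 0.6021 -0.1311  0.006 ] side [ 0.6015 -0.1371  0.006 ]
well side rim [0.6545 0.3946 0.038 ] top rim [0.6541 0.4119 0.038 ]
hen foot side [ 0.4821 -0.298   0.006 ]
buff feet side z0 [array([ 0.5929, -0.3122,  0.    ]), array([ 0.6089, -0.3255, -0.    ]), array([ 0.6383, -0.292 , -0.    ])]
top 38 len 0.2647248180945242 0.35726549023991383
[(np.float64(0.265), np.float64
[... 4138 characters left out ...]
float64(-0.6074))]
side 50 len 0.10745584971836275 0.2260696583873143
[(np.float64(0.107), np.float64(-0.6942), np.float64(-0.6697)), (np.float64(0.119), np.float64(-0.6918), np.float64(-0.6626)), (np.float64(0.131), np.float64(-0.6865), np.float64(-0.6537)), (np.float64(0.143), np.float64(-0.6798), np.float64(-0.6478)), (np.float64(0.155), np.float64(-0.6959), np.float64(-0.6451)), (np.float64(0.167), np.float64(-0.6889), np.float64(-0.6456)), (np.float64(0.179), np.float64(-0.6849), np.float64(-0.6461)), (np.float64(0.191), np.float64(-0.6779), np.float64(-0.6468)), (np.float64(0.203), np.float64(-0.6718), np.float64(-0.6473)), (np.float64(0.215), np.float64(-0.6761), np.float64(-0.6512))]
```

```bash
cat > go.py <<'E'
import sys,numpy as np
from scipy.spatial.transform import Rotation as R
from bench import ctrl, imaging, ticket
o=ctrl.get_obs(); x,y,z,a=map(float,sys.argv[1:5]); a=np.radians(a)
w=o["eef_rot"]; C=R.from_quat([w[1],w[2],w[3],w[0]])
def tgt(a): c,s=np.cos(a),np.sin(a); return R.from_matrix(np.array([[-s,c,0],[c,s,0],[0,0,-1]]))
rs=[(C.inv()*tgt(b)).as_rotvec() for b in(a,a+np.pi)]
rv=min(rs,key=np.linalg.norm); d=C.inv().apply(np.array([x,y,z])-o["eef_pos"])
print("t",round(o["time_s"],2),"delta",d.round(4),"rot",rv.round(4),"rows",np.linalg.norm(d)/.0625,np.linalg.norm(rv)/.188)
E
python3 go.py .4848 -.108 .17 90
```

```text
t 0.1 delta [-0.49   -0.4925  0.0611] rot [-0.0015 -0.0006 -0.3848] rows 11.159179238917577 2.0468732707136534
```

```bash
python3 jog.py '[[-0.245,-0.246,0,0,0,-0.385,1],[-0.245,-0.246,0,0,0,-0.385,1],[-0.245,-0.246,0,0,0,-0.385,1],[-0.245,-0.246,0,0,0,-0.385,1],[-0.245,-0.246,0,0,0,-0.385,1],[-0.245,-0.246,0,0,0,-0.385,1],[-0.49,-0.4925,0.02,0,0,-0.385,1],[-0.49,-0.4925,0.04,0,0,-0.385,1],[-0.49,-0.4925,0.04,0,0,-0.385,1],[-0.49,-0.4925,0.04,0,0,-0.385,1]]'; python3 go.py .4848 -.108 .15 90
```

```text
time_s: 1.35
eef_pos: [0.4471, -0.0181, 0.2037]
eef_rot: [0.0, 0.0, 1.0, 0.0]
wrist_force: [0.9, 1.0, -0.0]
opening: 0.999
grasp_force: 0.0
t 1.35 delta [-0.0377 -0.0899  0.0537] rot [ 0.0001  0.0005 -0.0002] rows 1.7816210462065465 0.0028189880009210793
```

```bash
python3 jog.py '[[0,0,0,0,0,0,1],[0,0,0,0,0,0,1]]';python3 go.py .4848 -.108 .12 90
```

```text
time_s: 1.6
eef_pos: [0.4462, -0.0158, 0.2034]
eef_rot: [-0.001, 0.0, 1.0, 0.0]
wrist_force: [-0.5, -0.6, -1.1]
opening: 1.002
grasp_force: 0.0
t 1.6 delta [-0.0388 -0.0922  0.0833] rot [ 0.0009 -0.0014 -0.0008] rows 2.083081619698903 0.009818566421172292
```

```bash
python3 jog.py '[[-0.039,-0.092,0.083,0,0,0,0],[-0.039,-0.092,0.083,0,0,0,0],[-0.039,-0.092,0.083,0,0,0,0],[-0.039,-0.092,0.083,0,0,0,0],[-0.039,-0.092,0.083,0,0,0,0],[-0.039,-0.092,0.083,0,0,0,0]]'
python3 - <<'E'
from h import *
T,S=imaging.camera("top"),imaging.camera("side")
p=ctrl.get_obs()["eef_pos"]; print(p,proj("top",p),proj("side",p))
A=[]
for n,I in(("top",T),("side",S)):
    u,v=proj(n,p)[0].astype(int); print(u,v)
    c=cv2.resize(I[v-30:v+30,u-40:u+40],None,fx=5,fy=5,interpolation=2); A.append(cv2.convertScaleAbs(c,alpha=1.8,beta=25))
cv2.imwrite("pics/e.png",np.hstack(A))
E
```

```text
time_s: 2.35
eef_pos: [0.4863, -0.1072, 0.1224]
eef_rot: [0.001, -0.001, 1.0, -0.001]
wrist_force: [0.9, -0.4, -0.3]
opening: 0.0
grasp_force: 0.0
[ 0.48615708 -0.10751098  0.12196962] [[347.28084057 271.34086631]] [[291.27675081 231.41783324]]
347 271
291 231
```

View pics/e.png

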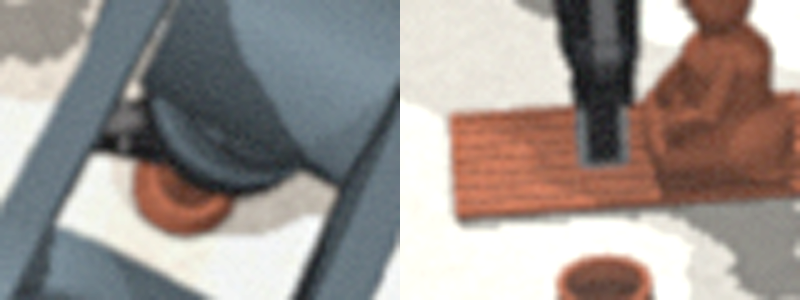

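The side view shows the shut fingertips at about (291.8,234), within a pixel of the prediction once the finger thickness is counted. In the top view the arm hides the tip. The two views disagree by about 6 mm in y, so I grip the jar, which centres it, and recalibrate from where it ends up.

```bash
python3 jog.py '[[0,-0.004,0,0,0,0,1],[0,-0.004,0,0,0,0,1],[0,-0.004,0,0,0,0,1],[0,-0.004,0,0,0,0,1],[0,-0.004,0,0,0,0,1],[0,-0.004,0,0,0,0,1]]'; python3 go.py .4848 -.111 .006 90
```

```text
time_s: 3.2
eef_pos: [0.4857, -0.112, 0.1209]
eef_rot: [-0.0, -0.0, 1.0, 0.0]
wrist_force: [0.9, -0.6, 1.2]
opening: 0.999
grasp_force: 0.0
t 3.2 delta [0.0009 0.001  0.1149] rot [ 0.0001 -0.0001  0.0002] rows 1.838275965185713 0.001575912095573581
```

```bash
python3 jog.py '[[0.001,0,0.04,0,0,0,1],[0.001,0,0.07,0,0,0,1],[0.001,0,0.1,0,0,0,1],[0.001,0,0.115,0,0,0,1],[0.001,0,0.115,0,0,0,1],[0.001,0,0.115,0,0,0,1]]'; python3 jog.py '[[0,0,0,0,0,0,0.75],[0,0,0,0,0,0,0.7],[0,0,0,0,0,0,0.65],[0,0,0,0,0,0,0.5],[0,0,0,0,0,0,0.3],[0,0,0,0,0,0,0.3],[0,0,0,0,0,0,0.3]]'
python3 - <<'E'
from h import *
S=imaging.camera("side");cv2.imwrite("pics/s1.png",S);T=imaging.camera("top");cv2.imwrite("pics/t1.png",T)
for n,I in(("top",T),("side",S)):
    for s,c,m in blobs(n,I): print(n,s,c)
E
```

```text
time_s: 3.95
eef_pos: [0.4856, -0.1124, 0.0069]
eef_rot: [0.001, -0.0, 1.0, -0.0]
wrist_force: [-0.1, 0.5, 0.4]
opening: 1.002
grasp_force: 0.0
time_s: 4.82
eef_pos: [0.4853, -0.1121, 0.0074]
eef_rot: [0.0, -0.0, 1.0, -0.0]
wrist_force: [-4.4, 2.1, 11.8]
opening: 0.629
grasp_force: 60.2
top [141  19  32  12 116] [155.9  23.6]
top [199  19  85  12 353] [240.9  24.6]
top [103  20  25  11  88] [115.3  23.5]
top [281  21  38  11 192] [300.4  26.2]
top [320  22  20  11  94] [329.8  27.3]
top [339  23 184  23 852] [430.4  33.1]
top [521  36  49  15 208] [543.9  42.8]
top [127 193  32  27 543] [144.9 206.2]
top [401 212  28  29 389] [414.6 226.9]
top [349 226  13   9  68] [355.5 229.4]
top [ 257  233   36   68 2258] [274.5 267. ]
top [180 262  26  25 491] [192.2 273.6]
top [406 269  13  22 172] [412.7 279.6]
side [326 133  21  35 455] [336.  154.5]
side [300 192  35  50 919] [317.2 221.9]
side [261 224  22  21 323] [269.8 234.7]
side [281 257   7  25 121] [284.3 269.7]
side [335 269  22  18 278] [345.6 278.3]
side [574 275  19  17  84] [582.4 282. ]
side [352 294  33  46 677] [366.1 316.8]
side [283 312  31  27 416] [298.2 324.7]
side [604 313  21  20  85] [615.2 322.8]
side [619 343  20  12  64] [629.4 348. ]
side [ 37 427   9  52 292] [ 41.3 451.5]
```

```bash
python3 jog.py '[[0,0,-0.03,0,0,0,0.3],[0,0,-0.06,0,0,0,0.3],[0,0,-0.1,0,0,0,0.3],[0,0,-0.12,0,0,0,0.3],[0,0,-0.12,0,0,0,0.3],[0,0,-0.12,0,0,0,0.3]]'
python3 - <<'E'
from h import *
S=imaging.camera("side");T=imaging.camera("top");p=ctrl.get_obs()["eef_pos"]; A=[]
print(p,proj("side",p+[0,0,.01]),proj("top",p))
for n,I in(("top",T),("side",S)):
    u,v=proj(n,p)[0].astype(int); print(u,v)
    c=cv2.resize(I[v-30:v+30,u-40:u+40],None,fx=5,fy=5,interpolation=2); A.append(cv2.convertScaleAbs(c,alpha=1.8,beta=25))
cv2.imwrite("pics/f.png",np.hstack(A))
E
```

```text
time_s: 5.68
eef_pos: [0.484, -0.1117, 0.1249]
eef_rot: [-0.001, -0.0, 1.0, 0.0]
wrist_force: [-0.5, 0.1, -0.8]
opening: 0.629
grasp_force: 63.0
[ 0.48374134 -0.11156707  0.12446128] [[290.10245885 227.71101583]] [[349.07607601 272.25042082]]
349 272
290 231
```

View pics/f.png

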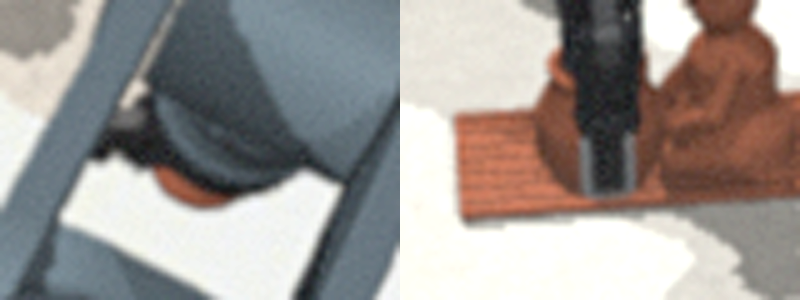

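The jar is held and centred: left edge u≈277, right edge about 302. I now compare the gripped and initial jar silhouettes with the calibration to settle the y bias.

Run:
```python
from h import *
np.set_printoptions(precision=2,suppress=True)
def low(I,c,r0,r1):
    g=I[r0:r1].astype(int); m=mask(I)[r0:r1]; return [int(r0+np.nonzero(m[:,k])[0].max()) if m[:,k].any() else -1 for k in c]
A=cv2.imread("pics/side0.png");B=cv2.imread("pics/s1.png"); c=range(281,290)
print(low(A,c,258,290),low(B,c,258,290))
a=np.linspace(0,2*np.pi,72)
def env(n,ctr,hs=((.020,0),(.0245,.009),(.028,.018),(.028,.034),(.02,.05),(.022,.058))):
    return proj(n,np.vstack([np.c_[r*np.cos(a),r*np.sin(a),0*a+z]+ctr for r,z in hs]))
for y in(-.1083,-.1117,-.1145):
    for n in("side","top"):
        e=env(n,[.4848,y,0]); print(y,n,e.min(0),e.max(0))
for n,f in(("side","side0"),("top","top0")):
    for s,cc,m in blobs(n,cv2.imread(f"pics/{f}.png")):
        if np.hypot(*(cc-proj(n,[.4848,-.11,.03])[0]))<12: print(n,"obs",s[:2]-.5,s[:2]+s[2:4]-.5)
```

```text
[272, 274, 276, 278, 279, 280, 281, 281, 281] [273, 275, 277, 279, 280, 281, 281, -1, -1]
-0.1083 side [279.36 249.78] [304.71 281.91]
-0.1083 top [332.76 265.72] [355.19 288.29]
-0.1117 side [279.46 250.67] [304.85 282.87]
-0.1117 top [334.08 265.76] [356.52 288.32]
-0.1145 side [279.54 251.41] [304.97 283.66]
-0.1145 top [335.17 265.79] [357.62 288.35]
side obs [280.5 252.5] [303.5 282.5]
top obs [333.5 266.5] [354.5 287.5]
```

The jar moved about 2.5 mm in −y when gripped, so the top camera is right in y and the side view is off by about 5 mm. I use the top view for positions, with the measured heights corrected for that side bias.

```bash
python3 - <<'E'
from h import *
np.set_printoptions(precision=4,suppress=True)
# side bias: +1.4 px in v
T=lambda o,k:(lambda x,y:(o[0]+(x+.5)/k-.5,o[1]+(y+.5)/k-.5))
a,b,c,d=T((320,200),6),T((240,240),5),T((115,185),4),T((240,120),4.5)
def t(n,p,q): print(n,tri(p,(q[0],q[1]-1.4))[0])
t("stumptop",c(305,351),d(183,263));t("jar rim",a(152,455),b(259,89));t("knob",a(201,193),b(530,151))
t("bar",c(98,63),d(437.5,82)); t("m",c(640,329),d(258.25,505))
for n,p in(("m1",(577,191)),("m2",(713,196)),("m3",(704,466)),("m4",(567,462))): print(n,onz("top",c(*p),.006))
st=onz("top",c(305,351),.04); w=onz("top",c(98,63),.085); print("stump",st,"well",w,np.hypot(*(w-st)[:2]))
print("well rim",onz("top",c(125,88),.038)); 
I=cv2.imread("pics/top0.png")
for s,cc,m in blobs("top",I):
    if abs(cc-[192,273.6]).max()<3 or abs(cc-[144.9,206.2]).max()<3: print(s)
q=np.linspace(0,2*np.pi,72)
for nm,ct,hs in(("stump",st,((.033,0),(.03,.04))),):
    e=proj("top",np.vstack([np.c_[r*np.cos(q),r*np.sin(q),0*q+z]+[ct[0],ct[1],0] for r,z in hs])); print(e.min(0),e.max(0))
print("lid",onz("top",a(197,206),.006),"knob",onz("top",a(201,193),.028))
# hen: foot from side (bias corrected), body from top
print("hen foot side",onz("side",(lambda z:(z[0],z[1]-1.4))(b(295,466)),.006),"top body",onz("top",a(562,478),.028),"head",onz("top",a(583,425),.055),"tail",onz("top",a(563,535),.042))
E
python3 go.py .484 .281 .18 90
```

```text
stumptop [0.484  0.2798 0.04  ]
jar rim [ 0.4846 -0.108   0.0569]
knob [ 0.6026 -0.1304  0.0286]
bar [0.6572 0.4148 0.0846]
m [0.5101 0.0701 0.0022]
m1 [0.5991 0.1143 0.006 ]
m2 [0.5983 0.0253 0.006 ]
m3 [0.4216 0.026  0.006 ]
m4 [0.4217 0.1138 0.006 ]
stump [0.484  0.2798 0.04  ] well [0.6565 0.4147 0.085 ] 0.21902163643200365
well rim [0.6528 0.4098 0.038 ]
[126 193  33  27 530]
[180 262  26  25 483]
[179.1368 260.6487] [206.4121 287.0968]
lid [ 0.6021 -0.1311  0.006 ] knob [ 0.6032 -0.1305  0.028 ]
hen foot side [ 0.4825 -0.294   0.006 ] top body [ 0.4832 -0.2871  0.028 ] head [ 0.5024 -0.2903  0.055 ] tail [ 0.4571 -0.2843  0.042 ]
t 5.78 delta [-2.000e-04  3.926e-01 -5.510e-02] rot [ 0.0012 -0.0025  0.0001] rows 6.34362209111134 0.014559619823257923
```

```bash
python3 jog.py '[[0,0,-0.055,0,0,0,0.3],[0,0.05,-0.055,0,0,0,0.3],[0,0.1,-0.055,0,0,0,0.3],[0,0.16,-0.055,0,0,0,0.3],[0,0.22,-0.055,0,0,0,0.3],[0,0.28,-0.055,0,0,0,0.3],[0,0.34,-0.055,0,0,0,0.3],[0,0.38,-0.055,0,0,0,0.3],[0,0.392,-0.055,0,0,0,0.3],[0,0.392,-0.055,0,0,0,0.3]]';python3 jog.py '[[0,0,0,0,0,0,0.3],[0,0,0,0,0,0,0.3],[0,0,0,0,0,0,0.3]]'; python3 go.py .4843 .28 .06 90
```

```text
time_s: 7.02
eef_pos: [0.4841, 0.28, 0.1798]
eef_rot: [-0.001, -0.001, 1.0, -0.0]
wrist_force: [-1.0, 0.6, -0.9]
opening: 0.625
grasp_force: 63.7
time_s: 7.4
eef_pos: [0.485, 0.2791, 0.1811]
eef_rot: [0.0, 0.001, 1.0, -0.0]
wrist_force: [0.2, 0.3, -1.5]
opening: 0.628
grasp_force: 63.7
t 7.4 delta [0.0007 0.0009 0.1211] rot [-0.      0.0002 -0.0012] rows 1.9373498407755585 0.006525040370638316
```

```bash
python3 jog.py '[[0,0.001,0.05,0,0,0,0.3],[0,0.001,0.09,0,0,0,0.3],[0,0.001,0.115,0,0,0,0.3],[0,0.001,0.128,0,0,0,0.3],[0,0.001,0.13,0,0,0,0.3],[0,0.001,0.132,0,0,0,0.3],[0,0.001,0.133,0,0,0,0.3],[0,0.001,0.134,0,0,0,0.3]]'
```

```text
time_s: 8.4
eef_pos: [0.4852, 0.2812, 0.0477]
eef_rot: [0.001, -0.0, 1.0, 0.0]
wrist_force: [-0.8, 0.8, -1.6]
opening: 0.627
grasp_force: 63.7
```

```bash
python3 jog.py '[[0,0,0.0005,0,0,0,0.3],[0,0,0.001,0,0,0,0.3],[0,0,0.001,0,0,0,0.3]]'
```

```text
time_s: 8.78
eef_pos: [0.4852, 0.2812, 0.0475]
eef_rot: [0.001, -0.0, 1.0, 0.0]
wrist_force: [-4.5, -1.5, 9.9]
opening: 0.624
grasp_force: 64.4
```

Contact felt at the expected height. Release.

```bash
python3 jog.py '[[0,0,-0.001,0,0,0,0.7],[0,0,-0.001,0,0,0,0.75],[0,0,-0.001,0,0,0,0.85],[0,0,-0.001,0,0,0,1],[0,0,-0.001,0,0,0,1],[0,0,-0.001,0,0,0,1],[0,0,-0.04,0,0,0,1],[0,0,-0.08,0,0,0,1],[0,0,-0.13,0,0,0,1],[0,0,-0.13,0,0,0,1]]'; python3 go.py .6025 -.1308 .18 90
```

```text
time_s: 10.02
eef_pos: [0.4877, 0.282, 0.1809]
eef_rot: [0.004, -0.0, 1.0, 0.001]
wrist_force: [1.1, 0.6, -0.7]
opening: 0.999
grasp_force: 0.0
t 10.03 delta [-0.1146 -0.4129  0.0008] rot [0.0029 0.0089 0.0004] rows 6.856111497635189 0.049581141911535516
```

```bash
python3 jog.py '[[-0.017,-0.06,0,0,0,0,1],[-0.034,-0.12,0,0,0,0,1],[-0.05,-0.18,0,0,0,0,1],[-0.067,-0.24,0,0,0,0,1],[-0.083,-0.3,0,0,0,0,1],[-0.1,-0.36,0,0,0,0,1],[-0.115,-0.411,0,0,0,0,0.6],[-0.115,-0.411,0,0,0,0,0.6],[-0.115,-0.411,0,0,0,0,0.6],[-0.115,-0.411,0,0,0,0,0.6]]'
python3 - <<'E'
from h import *
T=imaging.camera("top");S=imaging.camera("side");cv2.imwrite("pics/t2.png",T);cv2.imwrite("pics/s2.png",S)
for n,I in(("top",T),("side",S)):
    for s,c,m in blobs(n,I):
        if c[1]>130 and c[0]<220 or n=="side" and c[0]<300: print(n,s,c)
A=[cv2.resize(I[y:y+50,x:x+60],None,fx=6.5,fy=6.5,interpolation=2) for I,x,y in((T,162,246),(S,250,140))]
cv2.imwrite("pics/g.png",cv2.convertScaleAbs(np.hstack(A),alpha=1.8,beta=20))
E
python3 go.py .6025 -.1308 .05 90
```

```text
time_s: 11.28
eef_pos: [0.5993, -0.1284, 0.1754]
eef_rot: [-0.0, -0.001, 1.0, 0.0]
wrist_force: [0.1, 0.7, -0.1]
opening: 0.6
grasp_force: 0.0
top [127 193  32  27 542] [144.9 206.2]
top [178 260  28  27 545] [191.2 273. ]
side [270 156  23  41 744] [280.2 177. ]
side [283 312  28  27 408] [297.9 324.8]
side [ 37 427   9  52 287] [ 41.3 451.1]
t 11.38 delta [-0.003  -0.0023  0.1259] rot [ 0.0002 -0.0003  0.0021] rows 2.0147451266618837 0.011136680404172709
```

View pics/g.png

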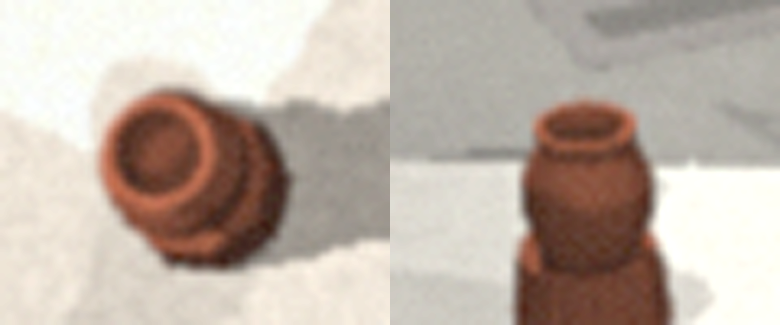

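The jar stands upright. The rim centre is at top (186.2,268.7) and side (279.6,159.3).

```bash
python3 - <<'E'
from h import *
p=(162+160.5/6.5-.5,246+150.5/6.5-.5);q=(250+195.5/6.5-.5,140+128.5/6.5-.5-1.4)
print(tri(p,q),onz("top",p,.098))
# outer rim ellipse fit from jar mask extents
print(proj("top",[.484,.28,.098]),p,proj("side",[.484,.28,.098]),q)
E
python3 jog.py '[[-0.003,-0.0025,0.05,0,0,0,0.6],[-0.003,-0.0025,0.08,0,0,0,0.6],[-0.003,-0.0025,0.1,0,0,0,0.6],[-0.003,-0.0025,0.1,0,0,0,0.6],[-0.003,-0.0025,0.1,0,0,0,0.6]]'; python3 go.py .6025 -.1308 .01 90
```

```text
(array([0.48490381, 0.28035472, 0.09687215]), np.float64(0.0007680681653027896)) [0.48513601 0.28014296 0.098     ]
[[186.22192892 269.12032671]] (186.19230769230768, 268.65384615384613) [[279.36971913 157.54349594]] (279.5769230769231, 157.86923076923077)
time_s: 12.0
eef_pos: [0.6038, -0.1326, 0.0774]
eef_rot: [0.001, -0.0, 1.0, -0.0]
wrist_force: [-0.5, -0.1, 0.6]
opening: 0.601
grasp_force: 0.0
t 12.0 delta [0.0014 0.0019 0.0674] rot [-0.0009  0.0021  0.0006] rows 1.0789804673286674 0.012545540596507608
```

```bash
python3 jog.py '[[0.001,0.001,0.04,0,0,0,0.6],[0.001,0.001,0.06,0,0,0,0.6],[0.001,0.001,0.066,0,0,0,0.6],[0.001,0.001,0.066,0,0,0,0.6],[0.001,0.001,0.066,0,0,0,0.6]]'; python3 jog.py '[[0,0,0,0,0,0,0.4],[0,0,0,0,0,0,0.3],[0,0,0,0,0,0,0.25],[0,0,0,0,0,0,0.2],[0,0,0,0,0,0,0.1],[0,0,0,0,0,0,0],[0,0,0,0,0,0,0]]'
```

```text
time_s: 12.62
eef_pos: [0.6028, -0.1319, 0.0113]
eef_rot: [0.001, -0.0, 1.0, -0.0]
wrist_force: [-0.0, 0.4, -0.0]
opening: 0.6
grasp_force: 0.0
time_s: 13.5
eef_pos: [0.602, -0.1316, 0.0103]
eef_rot: [0.0, -0.0, 1.0, -0.0]
wrist_force: [-1.8, 0.5, 5.6]
opening: 0.181
grasp_force: 58.6
```

```bash
python3 jog.py '[[0,0,-0.02,0,0,0,0],[0,0,-0.06,0,0,0,0],[0,0,-0.11,0,0,0,0],[0,0,-0.16,0,0,0,0],[0,0,-0.17,0,0,0,0],[0,0,-0.17,0,0,0,0],[0,0,-0.17,0,0,0,0]]'
python3 - <<'E'
from h import *
S=imaging.camera("side");T=imaging.camera("top");p=ctrl.get_obs()["eef_pos"]; A=[]
print(p,proj("side",p),proj("side",p-[0,0,.005])-[0,-1.4])
for n,I in(("top",T),("side",S)):
    u,v=proj(n,p)[0].astype(int); print(u,v)
    c=cv2.resize(I[v-30:v+30,u-40:u+40],None,fx=5,fy=5,interpolation=2); A.append(cv2.convertScaleAbs(c,alpha=1.8,beta=25))
cv2.imwrite("pics/i.png",np.hstack(A))
E
python3 go.py .485 .2803 .18 90
```

```text
time_s: 14.38
eef_pos: [0.6005, -0.131, 0.1779]
eef_rot: [-0.002, -0.0, 1.0, 0.001]
wrist_force: [-0.5, 0.1, -0.4]
opening: 0.18
grasp_force: 58.5
[ 0.60061802 -0.1310474   0.17781587] [[346.34614443 211.70336301]] [[346.29825483 215.13393785]]
360 219
346 211
t 14.47 delta [ 0.1156  0.4114 -0.0012] rot [ 0.0014 -0.0034  0.0001] rows 6.836681952872581 0.019583644662319558
```

View pics/i.png

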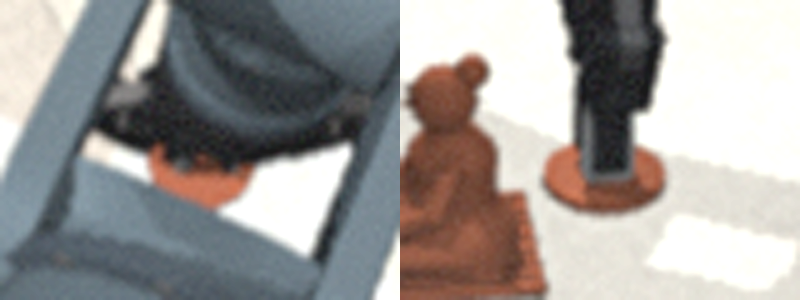

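The lid is held level and centred on the tool: disc centre u≈346.5 against 346.3 predicted.

```bash
python3 jog.py '[[0.017,0.06,0,0,0,0,0],[0.034,0.12,0,0,0,0,0],[0.05,0.18,0,0,0,0,0],[0.067,0.24,0,0,0,0,0],[0.083,0.3,0,0,0,0,0],[0.1,0.36,0,0,0,0,0],[0.11,0.4,0,0,0,0,0],[0.117,0.412,0,0,0,0,0],[0.117,0.412,0,0,0,0,0],[0.117,0.412,0,0,0,0,0]]';python3 jog.py '[[0,0,0,0,0,0,0],[0,0,0,0,0,0,0],[0,0,0,0,0,0,0]]'; python3 go.py .485 .2803 .1085 90;python3 go.py .485 .2803 .1085 90
```

```text
time_s: 15.72
eef_pos: [0.485, 0.2792, 0.1795]
eef_rot: [-0.0, 0.001, 1.0, -0.0]
wrist_force: [0.4, 0.3, 0.4]
opening: 0.178
grasp_force: 58.7
time_s: 16.1
eef_pos: [0.485, 0.28, 0.18]
eef_rot: [0.0, 0.0, 1.0, 0.0]
wrist_force: [0.1, 0.5, -0.9]
opening: 0.183
grasp_force: 58.7
t 16.1 delta [-0.      0.0003  0.0715] rot [ 0.      0.0002 -0.0007] rows 1.1445550460313654 0.003706912061908538
t 16.1 delta [-0.      0.0003  0.0715] rot [ 0.      0.0002 -0.0007] rows 1.1445550460313654 0.003706912061908538
```

```bash
python3 jog.py '[[0,0,0.03,0,0,0,0],[0,0,0.055,0,0,0,0],[0,0,0.066,0,0,0,0],[0,0,0.069,0,0,0,0],[0,0,0.0705,0,0,0,0],[0,0,0.0715,0,0,0,0],[0,0,0.0715,0,0,0,0]]';python3 jog.py '[[0,0,0.0005,0,0,0,0],[0,0,0.001,0,0,0,0],[0,0,0.001,0,0,0,0]]'
```

```text
time_s: 16.98
eef_pos: [0.485, 0.2806, 0.109]
eef_rot: [0.0, -0.0, 1.0, 0.0]
wrist_force: [-0.1, -0.5, -0.4]
opening: 0.179
grasp_force: 58.7
time_s: 17.35
eef_pos: [0.4851, 0.2806, 0.1082]
eef_rot: [0.0, -0.0, 1.0, 0.0]
wrist_force: [-1.6, -0.3, 6.2]
opening: 0.182
grasp_force: 58.9
```

```bash
python3 jog.py '[[0,0,-0.001,0,0,0,0.25],[0,0,-0.001,0,0,0,0.35],[0,0,-0.001,0,0,0,0.5],[0,0,-0.001,0,0,0,0.6],[0,0,-0.03,0,0,0,0.6],[0,0,-0.06,0,0,0,0.6],[0,0,-0.1,0,0,0,0.8],[0,0,-0.1,0,0,0,0.8],[0,0,-0.1,0,0,0,0.8]]'; python3 go.py .6168 -.2927 .2 136
```

```text
time_s: 18.48
eef_pos: [0.4843, 0.2804, 0.2069]
eef_rot: [-0.0, -0.0, 1.0, -0.0]
wrist_force: [-0.1, -0.1, -1.0]
opening: 0.801
grasp_force: 0.0
t 18.48 delta [-0.1323 -0.5731  0.007 ] rot [ 1.000e-04 -6.000e-04 -8.026e-01] rows 9.411996469474081 4.269267073735863
```

```bash
python3 jog.py '[[-0.013,-0.057,0,0,0,-0.1,0.8],[-0.026,-0.114,0,0,0,-0.2,0.8],[-0.04,-0.171,0,0,0,-0.3,0.8],[-0.053,-0.229,0,0,0,-0.4,0.8],[-0.066,-0.286,0,0,0,-0.5,0.8],[-0.08,-0.343,0,0,0,-0.6,0.8],[-0.093,-0.4,0,0,0,-0.7,0.8],[-0.106,-0.458,0,0,0,-0.8,0.8],[-0.12,-0.515,0,0,0,-0.8,0.8],[-0.132,-0.573,0,0,0,-0.8,0.8]]';python3 jog.py '[[0,0,0,0,0,0,0.8],[0,0,0,0,0,0,0.8],[0,0,0,0,0,0,0.8]]'
python3 - <<'E'
from h import *
T=imaging.camera("top");S=imaging.camera("side");cv2.imwrite("pics/t3.png",T);cv2.imwrite("pics/s3.png",S)
A=[cv2.resize(I[y:y+60,x:x+60],None,fx=6.5,fy=6.5,interpolation=2) for I,x,y in((T,162,236),(S,250,130))]
cv2.imwrite("pics/j.png",cv2.convertScaleAbs(np.hstack(A),alpha=1.8,beta=20))
E
python3 go.py .6168 -.2927 .1 136
```

```text
time_s: 19.73
eef_pos: [0.6163, -0.2938, 0.2052]
eef_rot: [-0.001, -0.389, 0.921, 0.001]
wrist_force: [0.7, 0.8, 0.1]
opening: 0.8
grasp_force: 0.0
time_s: 20.1
eef_pos: [0.6165, -0.2908, 0.2068]
eef_rot: [-0.0, -0.39, 0.921, 0.001]
wrist_force: [-0.2, -0.2, -1.2]
opening: 0.8
grasp_force: 0.0
t 20.2 delta [ 0.0014 -0.0012  0.1075] rot [ 0.0002  0.0001 -0.0008] rows 1.7209510551125744 0.004609348211855572
```

View pics/j.png

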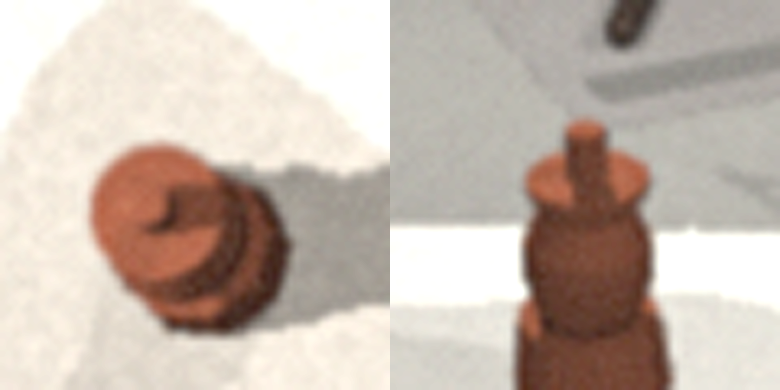

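The lid lies level and central: disc centre u 588 against jar centre 588 in the crop. Next, the buffalo.

```bash
python3 jog.py '[[0.001,-0.001,0.05,0,0,0,0.8],[0.001,-0.001,0.1,0,0,0,0.8],[0.001,-0.001,0.13,0,0,0,0.8],[0.001,-0.001,0.16,0,0,0,0.8],[0.001,-0.001,0.189,0,0,0,0.8],[0.001,-0.001,0.189,0,0,0,0.8],[0.001,-0.001,0.189,0,0,0,0.8]]'; python3 jog.py '[[0,0,0,0,0,0,0.65],[0,0,0,0,0,0,0.55],[0,0,0,0,0,0,0.5],[0,0,0,0,0,0,0.45],[0,0,0,0,0,0,0.4],[0,0,0,0,0,0,0.3],[0,0,0,0,0,0,0.2],[0,0,0,0,0,0,0.2]]'
```

```text
time_s: 21.08
eef_pos: [0.6177, -0.2938, 0.0199]
eef_rot: [0.0, -0.39, 0.921, -0.001]
wrist_force: [-0.3, 0.3, 0.1]
opening: 0.797
grasp_force: 0.0
time_s: 22.08
eef_pos: [0.6171, -0.2942, 0.0189]
eef_rot: [0.0, -0.389, 0.921, -0.0]
wrist_force: [-0.2, 0.4, 4.6]
opening: 0.38
grasp_force: 58.7
```

```bash
python3 jog.py '[[0,0,-0.02,0,0,0,0.2],[0,0,-0.06,0,0,0,0.2],[0,0,-0.11,0,0,0,0.2],[0,0,-0.16,0,0,0,0.2],[0,0,-0.17,0,0,0,0.2],[0,0,-0.17,0,0,0,0.2],[0,0,-0.17,0,0,0,0.2]]'; python3 go.py .5706 .3476 .19 136
```

```text
time_s: 22.95
eef_pos: [0.6156, -0.2931, 0.1859]
eef_rot: [-0.001, -0.39, 0.921, 0.002]
wrist_force: [-0.2, -0.3, -1.2]
opening: 0.381
grasp_force: 58.8
t 22.95 delta [-0.4283  0.4786 -0.0024] rot [ 0.0041 -0.0006 -0.0027] rows 10.275898798131395 0.02615800779573826
```

```bash
python3 jog.py '[[-0.04,0.045,0,0,0,0,0.2],[-0.08,0.09,0,0,0,0,0.2],[-0.12,0.135,0,0,0,0,0.2],[-0.16,0.18,0,0,0,0,0.2],[-0.2,0.224,0,0,0,0,0.2],[-0.24,0.268,0,0,0,0,0.2],[-0.28,0.313,0,0,0,0,0.2],[-0.32,0.358,0,0,0,0,0.2],[-0.36,0.402,0,0,0,0,0.2],[-0.4,0.446,0,0,0,0,0.2]]';python3 jog.py '[[-0.0283,0.0326,0,0,0,0,0.2],[-0.0283,0.0326,0,0,0,0,0.2],[-0.0283,0.0326,0,0,0,0,0.2],[-0.0283,0.0326,0,0,0,0,0.2],[-0.0283,0.0326,0,0,0,0,0.2]]'; python3 go.py .5706 .3476 .019 136;  python3 - <<'E'
from h import *
T=imaging.camera("top");S=imaging.camera("side")
A=[cv2.resize(I[y:y+90,x:x+90],None,fx=4.4,fy=4.4,interpolation=2) for I,x,y in((T,120,195),(S,270,90))]
cv2.imwrite("pics/k.png",cv2.convertScaleAbs(np.hstack(A),alpha=1.8,beta=20))
E
```

```text
time_s: 24.2
eef_pos: [0.574, 0.3053, 0.186]
eef_rot: [-0.002, -0.389, 0.921, 0.0]
wrist_force: [1.1, -0.9, 0.5]
opening: 0.38
grasp_force: 58.9
time_s: 24.82
eef_pos: [0.5721, 0.3456, 0.1883]
eef_rot: [-0.0, -0.389, 0.921, -0.0]
wrist_force: [0.0, -0.2, -0.7]
opening: 0.378
grasp_force: 59.0
t 24.82 delta [-0.0004  0.0025  0.1693] rot [ 0.     -0.0003 -0.0044] rows 2.7093561975577773 0.0232742446680319
```

View pics/k.png

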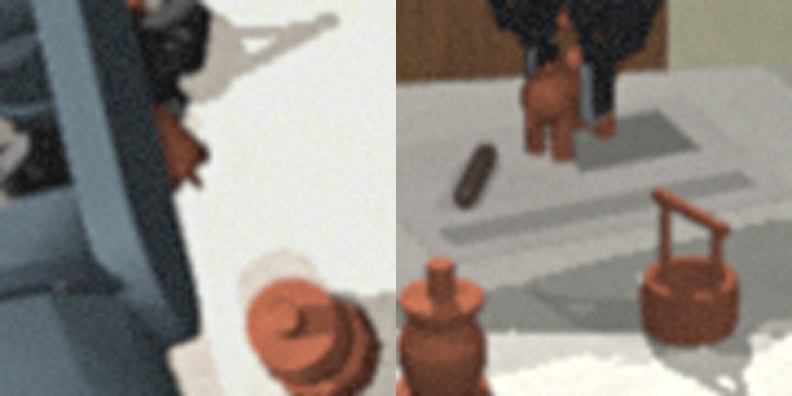

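The buffalo hangs upright, with the jar, lid and well clear of the path. Lowering.

```bash
python3 jog.py '[[0,0.0025,0.05,0,0,0,0.2],[0,0.0025,0.1,0,0,0,0.2],[0,0.0025,0.13,0,0,0,0.2],[0,0.0025,0.155,0,0,0,0.2],[0,0.0025,0.165,0,0,0,0.2],[0,0.0025,0.167,0,0,0,0.2],[0,0.0025,0.1685,0,0,0,0.2],[0,0.0025,0.1685,0,0,0,0.2]]';python3 jog.py '[[0,0,0.0005,0,0,0,0.2],[0,0,0.001,0,0,0,0.2],[0,0,0.001,0,0,0,0.2]]'
```

```text
time_s: 25.92
eef_pos: [0.5707, 0.3488, 0.0212]
eef_rot: [0.001, -0.39, 0.921, -0.0]
wrist_force: [0.4, -0.6, -0.1]
opening: 0.384
grasp_force: 59.0
time_s: 26.3
eef_pos: [0.57, 0.3485, 0.019]
eef_rot: [0.0, -0.39, 0.921, -0.0]
wrist_force: [-0.3, -0.0, -1.5]
opening: 0.379
grasp_force: 59.0
```

```bash
python3 jog.py '[[0,0,0.0008,0,0,0,0.2],[0,0,0.0008,0,0,0,0.2],[0,0,0.0008,0,0,0,0.2]]'
```

```text
time_s: 26.68
eef_pos: [0.57, 0.3486, 0.0189]
eef_rot: [-0.0, -0.39, 0.921, -0.0]
wrist_force: [-2.5, -0.8, 5.0]
opening: 0.379
grasp_force: 59.5
```

```bash
python3 jog.py '[[0,0,-0.001,0,0,0,0.45],[0,0,-0.001,0,0,0,0.5],[0,0,-0.001,0,0,0,0.6],[0,0,-0.001,0,0,0,0.7],[0,0,-0.001,0,0,0,0.75],[0,0,-0.05,0,0,0,0.75],[0,0,-0.1,0,0,0,0.75],[0,0,-0.15,0,0,0,0.75],[0,0,-0.18,0,0,0,0.75],[0,0,-0.18,0,0,0,0.75]]'; python3 go.py .4828 -.289 .19 90
```

```text
time_s: 27.92
eef_pos: [0.5718, 0.3493, 0.202]
eef_rot: [0.003, -0.39, 0.921, -0.0]
wrist_force: [-1.1, 0.5, -0.8]
opening: 0.748
grasp_force: 0.0
t 27.93 delta [ 0.5201 -0.3807  0.0099] rot [-2.000e-04  6.900e-03  8.003e-01] rows 10.313273979382032 4.257104257816321
```

```bash
python3 jog.py '[[0.05,-0.037,0,0,0,0.1,0.75],[0.1,-0.073,0,0,0,0.2,0.75],[0.15,-0.11,0,0,0,0.3,0.75],[0.2,-0.146,0,0,0,0.4,0.75],[0.25,-0.183,0,0,0,0.5,0.75],[0.3,-0.22,0,0,0,0.6,0.75],[0.35,-0.256,0,0,0,0.7,0.75],[0.4,-0.293,0,0,0,0.8,0.75],[0.45,-0.33,0,0,0,0.9,0.75],[0.5,-0.366,0,0,0,0.957,0.75]]';python3 jog.py '[[0.003,0.025,0,0,0,0,0.75],[0.003,0.025,0,0,0,0,0.75],[0.003,0.025,0,0,0,0,0.75]]'; python3 go.py .4828 -.289 .1 81;  python3 - <<'E'
from h import *
T=imaging.camera("top");S=imaging.camera("side");cv2.imwrite("pics/t4.png",T);cv2.imwrite("pics/s4.png",S)
A=[cv2.resize(I[y:y+90,x:x+90],None,fx=4.4,fy=4.4,interpolation=2) for I,x,y in((T,120,195),(S,270,110))]
cv2.imwrite("pics/l.png",cv2.convertScaleAbs(np.hstack(A),alpha=1.8,beta=20))
T0=cv2.imread("pics/top0.png"); m=mask(T0)[262:295,400:425]
for r in range(0,33,3): print(r+262,np.nonzero(m[r])[0]+400)
for u in(405.5,406): print(onz("top",(u,279.5),.006))
E
```

```text
time_s: 29.18
eef_pos: [0.483, -0.2666, 0.1964]
eef_rot: [-0.001, 0.08, 0.997, 0.001]
wrist_force: [0.6, 0.1, -0.6]
opening: 0.748
grasp_force: 0.0
time_s: 29.55
eef_pos: [0.4852, -0.2387, 0.1974]
eef_rot: [-0.0, 0.077, 0.997, 0.0]
wrist_force: [0.5, 0.3, -0.2]
opening: 0.748
grasp_force: 0.0
t 29.55 delta [-0.0055 -0.0502  0.0974] rot [ 0.0005 -0.001   0.0026] rows 1.7546532412315314 0.015052664667800942
262 []
265 []
268 []
271 [415 416 417]
274 [411 412 413 414 415 416 417 418]
277 [407 408 409 410 411 412 413 414 415 416 417 418]
280 [406 407 408 409 410 411 412 413 414 415 416 417 418]
283 [406 407 408 409 410 411 412 413 414 415 416 417]
286 [410 411 412 413 414 415]
289 [412 413 414]
292 []
[ 0.48490778 -0.27147508  0.006     ]
[ 0.48493865 -0.27279963  0.006     ]
```

View pics/l.png

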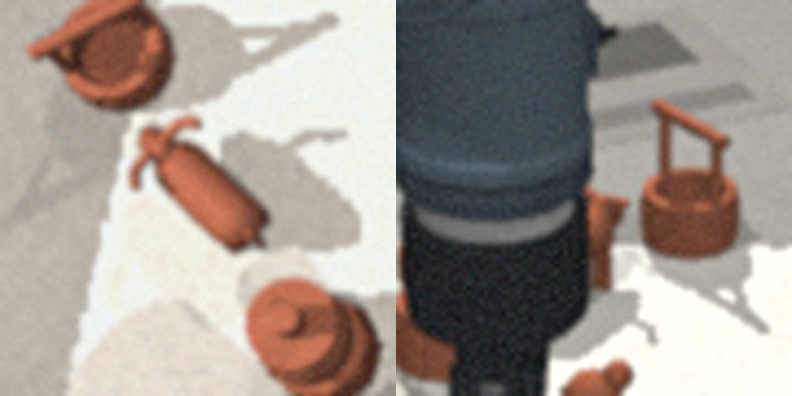

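The buffalo stands between the stump and the well, with its barrel middle near crop (213,197). I check that number and lower over the hen.

```bash
python3 - <<'E'
from h import *
p=(120+213.5/4.4-.5,195+197.5/4.4-.5); print("buff mid",p,onz("top",p,.05),"rump",onz("top",(120+262/4.4,195+232/4.4),.037),"target .5706 .3476")
I=cv2.imread("pics/t4.png")
for s,c,m in blobs("top",I):
    if 155<c[0]<180 and 215<c[1]<250:
        v,u=np.nonzero(m); X=np.array([onz("top",q,.037)[:2] for q in zip(u,v)]); h=np.array([.6947,.7193]); S=X@h; W=X@[-h[1],h[0]]
        print("s",S.min(),S.max(),"w",np.percentile(W[abs(S-S.mean())<.015],[2,98])); s0=S.max()-.052;w0=np.percentile(W[abs(S-S.mean())<.015],[2,98]).mean(); print("origin",s0*h+w0*np.array([-h[1],h[0]]))
E
python3 jog.py '[[-0.0055,-0.05,0,0,0,0,0.75],[-0.0055,-0.05,0.05,0,0,0,0.75],[-0.0055,-0.05,0.1,0,0,0,0.75],[-0.0055,-0.05,0.1,0,0,0,0.75],[-0.0055,-0.05,0.1,0,0,0,0.75]]'; python3 go.py .4828 -.289 .011 81
```

```text
buff mid (168.02272727272725, 239.38636363636363) [0.56527244 0.34169992 0.05      ] rump [0.54691136 0.31352195 0.037     ] target .5706 .3476
s 0.6057993841506684 0.7004510975129603 w [-0.18192199 -0.1530928 ]
origin [0.57096705 0.35006349]
time_s: 30.28
eef_pos: [0.484, -0.2906, 0.0999]
eef_rot: [0.001, 0.078, 0.997, -0.001]
wrist_force: [-0.1, -0.5, 1.4]
opening: 0.748
grasp_force: 0.0
t 30.27 delta [0.0016 0.0015 0.0889] rot [-0.0012  0.0017  0.0012] rows 1.4227242529707989 0.0130927320116412
```

```bash
python3 jog.py '[[0.001,0.001,0.04,0,0,0,0.75],[0.001,0.001,0.07,0,0,0,0.75],[0.001,0.001,0.088,0,0,0,0.75],[0.001,0.001,0.088,0,0,0,0.75],[0.001,0.001,0.088,0,0,0,0.75]]'; python3 jog.py '[[0,0,0,0,0,0,0.6],[0,0,0,0,0,0,0.5],[0,0,0,0,0,0,0.45],[0,0,0,0,0,0,0.4],[0,0,0,0,0,0,0.35],[0,0,0,0,0,0,0.2],[0,0,0,0,0,0,0.1],[0,0,0,0,0,0,0.1]]'
```

```text
time_s: 30.9
eef_pos: [0.4832, -0.2901, 0.0119]
eef_rot: [0.001, 0.078, 0.997, -0.001]
wrist_force: [0.0, -0.2, 0.0]
opening: 0.748
grasp_force: 0.0
time_s: 31.9
eef_pos: [0.4822, -0.2892, 0.0104]
eef_rot: [0.0, 0.078, 0.997, -0.0]
wrist_force: [-0.5, 0.9, 2.7]
opening: 0.309
grasp_force: 59.0
```

```bash
python3 jog.py '[[0,0,-0.02,0,0,0,0.1],[0,0,-0.06,0,0,0,0.1],[0,0,-0.11,0,0,0,0.1],[0,0,-0.15,0,0,0,0.1],[0,0,-0.15,0,0,0,0.1],[0,0,-0.15,0,0,0,0.1]]';python3 jog.py '[[0,0,0,0,0,0,0.1],[0,0,0,0,0,0,0.1]]'; python3 go.py .465 .07 .16 81;python3 - <<'E'
from h import *
S=imaging.camera("side");p=ctrl.get_obs()["eef_pos"];u,v=proj("side",p)[0].astype(int);print(p,u,v)
cv2.imwrite("pics/m.png",cv2.convertScaleAbs(cv2.resize(S[v-35:v+25,u-40:u+40],None,fx=6,fy=6,interpolation=2),alpha=1.8,beta=20))
E
```

```text
time_s: 32.65
eef_pos: [0.4817, -0.2888, 0.1602]
eef_rot: [-0.0, 0.078, 0.997, 0.0]
wrist_force: [-0.2, 0.9, -1.3]
opening: 0.307
grasp_force: 59.0
time_s: 32.9
eef_pos: [0.4814, -0.2886, 0.1588]
eef_rot: [-0.001, 0.078, 0.997, 0.001]
wrist_force: [-0.4, -0.5, -0.3]
opening: 0.307
grasp_force: 59.0
t 32.9 delta [ 0.0722  0.3516 -0.0005] rot [ 0.0014 -0.0022  0.0003] rows 5.743026500115728 0.013683008850495384
[ 0.48152761 -0.28870592  0.15902535] 295 269
```

View pics/m.png

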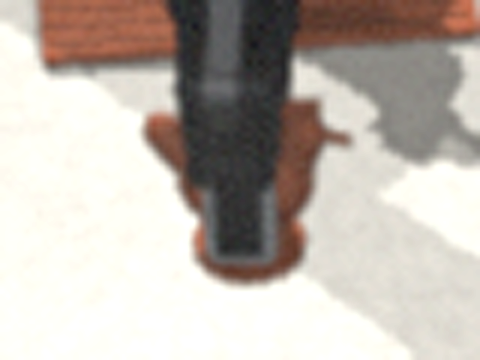

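The hen hangs upright, its foot about 2 mm ahead of the tool in x. I allow for that.

```bash
python3 jog.py '[[0.012,0.058,0,0,0,0,0.1],[0.024,0.117,0,0,0,0,0.1],[0.036,0.176,0,0,0,0,0.1],[0.048,0.235,0,0,0,0,0.1],[0.06,0.293,0,0,0,0,0.1],[0.072,0.34,0,0,0,0,0.1],[0.074,0.351,0,0,0,0,0.1],[0.074,0.351,0,0,0,0,0.1],[0.074,0.351,0,0,0,0,0.1],[0.074,0.351,0,0,0,0,0.1]]';python3 go.py .463 .07 .0175 81
```

```text
time_s: 34.2
eef_pos: [0.464, 0.0679, 0.1601]
eef_rot: [-0.0, 0.079, 0.997, -0.0]
wrist_force: [-0.2, 0.6, -0.6]
opening: 0.309
grasp_force: 59.2
t 34.2 delta [0.0013 0.0019 0.1426] rot [-0.0002 -0.0001 -0.0017] rows 2.2819203757991673 0.009066847952119345
```

Contact should come at 0.144 down (0.15 − 0.006).

```bash
python3 jog.py '[[0.001,0.002,0.05,0,0,0,0.1],[0.001,0.002,0.1,0,0,0,0.1],[0.001,0.002,0.13,0,0,0,0.1],[0.001,0.002,0.138,0,0,0,0.1],[0.001,0.002,0.141,0,0,0,0.1],[0.001,0.002,0.143,0,0,0,0.1],[0.001,0.002,0.143,0,0,0,0.1]]';python3 jog.py '[[0,0,0.0005,0,0,0,0.1],[0,0,0.001,0,0,0,0.1],[0,0,0.0015,0,0,0,0.1],[0,0,0.0015,0,0,0,0.1]]'
```

```text
time_s: 35.08
eef_pos: [0.464, 0.0712, 0.0181]
eef_rot: [0.001, 0.078, 0.997, -0.0]
wrist_force: [1.0, 0.2, -1.0]
opening: 0.308
grasp_force: 59.2
time_s: 35.58
eef_pos: [0.4633, 0.0713, 0.0163]
eef_rot: [0.0, 0.078, 0.997, -0.0]
wrist_force: [-1.8, -0.1, 7.2]
opening: 0.304
grasp_force: 60.0
```

Contact. Release, back off and look.

```bash
python3 jog.py '[[0,0,-0.001,0,0,0,0.38],[0,0,-0.001,0,0,0,0.45],[0,0,-0.001,0,0,0,0.55],[0,0,-0.001,0,0,0,0.65],[0,0,-0.001,0,0,0,0.75],[0,0,-0.04,0,0,0,0.75],[0,0,-0.09,0,0,0,0.75],[0,0,-0.15,0,0,0,0.75],[0,0,-0.18,0,0,0,0.75],[0,0,-0.18,0,0,0,0.75]]';python3 jog.py '[[0,-0.06,0,0,0,0,0.75],[0,-0.12,0,0,0,0,0.75],[0,-0.18,0,0,0,0,0.75],[0,-0.24,0,0,0,0,0.75],[0,-0.3,0,0,0,0,0.75],[0,-0.3,0,0,0,0,0.75],[0,-0.3,0,0,0,0,0.75]]'
python3 - <<'E'
from h import *
T=imaging.camera("top");S=imaging.camera("side");cv2.imwrite("pics/t5.png",T);cv2.imwrite("pics/s5.png",S)
A=[cv2.resize(I[y:y+125,x:x+100],None,fx=4,fy=4,interpolation=2) for I,x,y in((T,200,190),(S,252,130))]
A=[cv2.resize(T[190:310,120:310],(475,300),interpolation=2),cv2.resize(S[125:245,250:370],(300,300),interpolation=2)]
cv2.imwrite("pics/n.png",cv2.convertScaleAbs(np.hstack(A),alpha=1.8,beta=20))
E
```

```text
time_s: 36.83
eef_pos: [0.465, 0.0711, 0.1985]
eef_rot: [0.003, 0.078, 0.997, -0.0]
wrist_force: [0.4, 0.3, -0.2]
opening: 0.751
grasp_force: 0.0
time_s: 37.7
eef_pos: [0.4154, -0.2242, 0.1941]
eef_rot: [-0.001, 0.079, 0.997, 0.001]
wrist_force: [1.0, 0.4, -1.2]
opening: 0.747
grasp_force: 0.0
```

View pics/n.png

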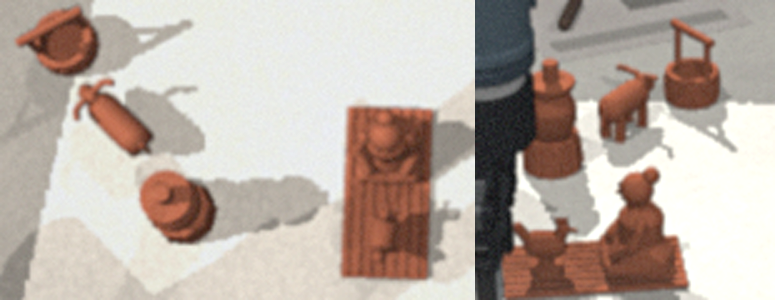

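All four pieces stand upright and free: lidded jar at (177,205), buffalo at (120,120) between stump and well, hen at (385,235) in the middle of the bare half. Handing in.

```bash
python3 -c "
from bench import ctrl, imaging, ticket
print(ticket.hand_in())"
```

```text
the job is handed in; nothing more can be done
None
```

The village group is set out as asked and handed in at about 38 s: the lidded jar stands on the stump, the buffalo is midway to the well, and the hen is on the bare half of the mat. The last pictures show all four upright and let go. No verdict came back, and I did not measure the cup, bowl or mould afterwards, though nothing went near them.

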